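# Thread the camera support rod through both stand clamps and hold it for tightening

## Robot

A 6-joint arm with a two-finger parallel gripper is mounted at the origin on the work surface. World frame = base frame: x ahead of the robot, y to its left, z up, the work surface at z = 0. Lengths are in m, angles in rad, forces in N, time in s.
With the tool pointing down it reaches from about 0.425 to 0.95 m from the base axis. Payload 3.5 kg.
Tool frame: the origin (TCP) lies on the centre line of the jaws, within the pads' length; the fingertips stand ahead of it and the grasp point (between the pads) lies 11 mm behind it (tips_ahead is the z of the fingertips in the tool frame, in m); z points along the fingers, y is the direction in which the jaws open and shut (so a half turn about z gives the same grasp; the last joint's range is limited). The gripper opens to 85 mm and grips with 20 to 120 N. Pads are 22 mm wide; open, the fingers measure 114 mm over their backs; the gripper's body (76 mm by 85 mm) begins 54 mm behind the grasp point. The pads swing forward as they close: fully open they stand 13 mm farther back than shut.
Start: joints at [-1.336, 0.286, 1.577, -0, 1.279, -0.15], TCP at [0.253, -0.626, 0.239] pointing down, gripper open.
Joint ranges: [-2.77, 2.77], [-0.9, 2.22], [0.21, 2.48], [-1.53, 4.67], [0.24, 2.81], [-2.84, 2.84]. Speed limits (rad/s): [2.79, 2.79, 3.14, 3.14, 3.14, 3.14].

## Interface

Orientations are given as a unit quaternion [x, y, z, w].
In Python, from plant import * gives the robot as it stands. The module is installed in compiled form; this text tells all that it offers.
- The arm moves only by the tool move_arm, never from a script. Its arguments are lists of equal length, an entry for each row: "linear": the shift along the world's x, y, z in m, a list of three; "twist": the turn, a rotation vector about the world's x, y, z in degrees, a list of three. A call has 1 to 20 rows; each row shifts and turns the pose as measured when the row begins; what a row does not reach is not made up. A row lasts 1/12 s, in which the tool goes at most 41.7 mm and 7.16 degrees, less where a joint would pass 70% of its speed; a pose out of reach is approached as far as the arm can. A call is refused whole if a number of a shift passes 0.0417 or a number of a turn 7.16, either way. A call with a gripper value outside its range is refused whole. "grip" is the opening, from 0 (shut) to 1 (fully open), set as the call begins (left out, the last holds). The fingers move at their own pace and stop on an object; "force" is the grip in N (left out, the last holds). Time passes only in rows, so rows that do not move let the fingers close. It gives the time, the measured TCP pose, the force and the opening at its end, in the units of the state.
- get_state(): the state, without advancing time (a new reading comes with each control period).
- read_camera(name): name is "scene" or "top" or "wrist"; returns a dict with "img" (420x560x3 uint8, blue, green, red), "depth" (420x560 float32, m along the optical axis (not along the pixel's ray), 0 where there is no reading), "fx", "fy", "cx", "cy" (pixels), "rvec" (rotation vector, rad) and "tvec" (3), from world to camera coordinates, as OpenCV has them. Camera axes: x right, y down, z forward; pixel columns grow to the right and rows downward; lengths in m; the calibration is good to about 2 mm. The wrist camera is an equidistant fisheye: a pixel r from the principal point sees the ray r / f radians off the axis. A picture is of the moment at which its call begins.
- sign_off(): hands the job in, once; it reports no verdict.
The state is a dict: "time": time; "qpos": joint angles; "dq": joint speeds; "joint_efforts": joint torques, N m; "eef_pos": TCP position; "tcp_rot": TCP orientation; "contact_force": force on the tool from outside, world axes, zero at the start; "wrist_torque": the same for the moment, N m; "opening": opening from 0.0 (shut) to 1.0 (fully open).
Only numpy, scipy, OpenCV 4.12 (cv2) and the standard library are available. Lean on these libraries where they do the work, as an engineer would, in place of code of your own. Each camera call takes 0.05 s, during which the arm holds its last target.

## Task

Fit a camera support rod to the stand: from the three in the rack take the one whose foot, once its dark groove is level with the top of the upper clamp, comes out below the lower clamp and still hangs clear of the bench (it depends on where the upper clamp is locked; if two would do, either is right). Thread it gently from above through the upper and then the lower bushing, bring the groove level with the upper clamp's top face, and finish while still holding it there, steady, so that I can tighten the thumbscrews. Leave the other rods in the rack and everything else on the bench where it is.

Things in the scene. Friction and masses are not known exactly. Their poses are not given: they have to be found in the camera images.
- stand: Rod stand, fixed: 110 mm square base plate, upright 38 mm square rail (top 194 mm above the bench) and two clamps reaching out from it, one above the other, each with a brass bushing and a slack thumbscrew. Origin: on the bushings' common upright axis at bench level (bare bench there). z up; the rail's axis is 80 mm off on the -y side.
- lower_mouth (a point): Centre of the lower bushing's top face, always 62 mm above the bench; the clamp's underside is at 44 mm. Both bushings are upright through bores, 16.5 mm diameter, 18 mm long, the top 5 mm flared as a lead-in to 27 mm at the top face, in round bosses 45 mm across. Axes as the stand.
- upper_mouth (a point): Centre of the upper bushing's top face, straight above the lower one; its height above the bench differs from job to job (100 to 156 mm), as the clamp was locked somewhere on the rail. The clamp is 18 mm tall. Axes as the stand.
- rack: White plastic rod rack, 56 x 200 mm, 40 mm tall, fixed, with three upright holes in a row along its y axis, 70 mm apart, 34 mm deep (floors 6 mm above the bench). Origin: centre of its underside, z up. Any rod may stand in any hole.
- rod_stub: The shortest of three stainless camera support rods standing loose in the rack: 110 mm long (and a 7 mm stud on top), 14 mm diameter with a 2 mm chamfer at the foot, a dark groove (3 mm wide) centred 50 mm above the foot, a ringed grip head, 22 mm diameter, over the top 35 mm. About 0.15 kg. Origin: centre of the foot's end face; z up the rod.
- rod_stub_head (a point): Centre of the grip head of rod_stub, on the rod's axis 92.5 mm above its foot: the place to take it.
- rod_stub_groove (a point): Centre of the groove of rod_stub, on its axis, 50 mm above its foot.
- rod_mid: The middle-length of three stainless camera support rods standing loose in the rack: 150 mm long (and a 7 mm stud on top), 14 mm diameter with a 2 mm chamfer at the foot, a dark groove (3 mm wide) centred 90 mm above the foot, a ringed grip head, 22 mm diameter, over the top 35 mm. About 0.2 kg. Origin: centre of the foot's end face; z up the rod.
- rod_mid_head (a point): Centre of the grip head of rod_mid, on the rod's axis 132.5 mm above its foot: the place to take it.
- rod_mid_groove (a point): Centre of the groove of rod_mid, on its axis, 90 mm above its foot.
- rod_long: The longest of three stainless camera support rods standing loose in the rack: 178 mm long (and a 7 mm stud on top), 14 mm diameter with a 2 mm chamfer at the foot, a dark groove (3 mm wide) centred 118 mm above the foot, a ringed grip head, 22 mm diameter, over the top 35 mm. About 0.24 kg. Origin: centre of the foot's end face; z up the rod.
- rod_long_head (a point): Centre of the grip head of rod_long, on the rod's axis 160.5 mm above its foot: the place to take it.
- rod_long_groove (a point): Centre of the groove of rod_long, on its axis, 118 mm above its foot.
- objective: Bystander: microscope objective lens standing nose up, steel, 33 mm diameter, 44 mm tall. Origin: centre of its underside.
- objective_can: Bystander: clear plastic objective jar with white cap, 42 mm diameter, 62 mm tall. Origin: centre of its underside.
- wafer_case: Bystander: flat round plastic wafer case, 119 mm diameter, 19 mm tall. Origin: centre of its underside.
- slide_box: Bystander: slide box, 86 x 101 mm, 33 mm tall, with a small catch. Origin: centre of its underside.
- driver: Bystander: screwdriver lying on the bench, about 170 mm long. Origin: centre of its underside (middle of its length).
- blower: Bystander: rubber dust blower standing nozzle up, 60 mm diameter, 92 mm tall. Origin: centre of its underside.
- tweezers: Bystander: steel tweezers lying on the bench, about 130 mm long, 8 mm tall. Origin: centre of its underside (middle of its length).
- upper_clamp: The upper clamp with its bushing, locked on the rail (fixed). Origin: on the bushings' axis, at its underside, 18 mm below point upper_mouth.
Things that resemble listed ones, but are neither listed nor needed, are in the scene too. What is shaped like the stand but blue is not meant.

How it is judged:
On the way, in this order (a step that is already met when the one before it is completed fails the run):
1. the rod's foot has entered the upper bushing from above and is not yet in the lower one (((horizontal distance between rod_mid and upper_mouth below 0.006 m and z of rod_mid in the frame of upper_mouth below -0.005 m and z of rod_mid in the frame of lower_mouth above 0 m) or (horizontal distance between rod_long and upper_mouth below 0.006 m and z of rod_long in the frame of upper_mouth below -0.005 m and z of rod_long in the frame of lower_mouth above 0 m))), for 0.05 s.
2. the rod's foot is in the lower bushing, at least 6 mm below its top (((horizontal distance between rod_mid and lower_mouth below 0.006 m and z of rod_mid in the frame of lower_mouth below -0.006 m) or (horizontal distance between rod_long and lower_mouth below 0.006 m and z of rod_long in the frame of lower_mouth below -0.006 m))), for 0.1 s.
At the end, for the whole second after the job is handed in: The middle or longest rod is in the fingers, at rest, upright through both bushings (within 6 mm, 0.06 rad), groove within 6 mm of the upper clamp's top, foot at least 2 mm below the lower clamp and 1.5 mm off the bench; the other two rods stand as they stood (15 mm) (((z of rod_mid_groove in the frame of upper_mouth between -0.006 and 0.006 m and horizontal distance between rod_mid_groove and upper_mouth below 0.006 m and horizontal distance between rod_mid and lower_mouth below 0.006 m and height (world z) of rod_mid between 0.0015 and 0.042 m and angle between the z axis of rod_mid and the z axis of stand, either way round below 0.06 rad and linear speed of rod_mid below 0.02 m/s and contact force between the fingers and rod_mid above 2 N and distance of each of rod_stub, rod_long from where it was at the start of the episode below 0.015 m) or (z of rod_long_groove in the frame of upper_mouth between -0.006 and 0.006 m and horizontal distance between rod_long_groove and upper_mouth below 0.006 m and horizontal distance between rod_long and lower_mouth below 0.006 m and height (world z) of rod_long between 0.0015 and 0.042 m and angle between the z axis of rod_long and the z axis of stand, either way round below 0.06 rad and linear speed of rod_long below 0.02 m/s and contact force between the fingers and rod_long above 2 N and distance of each of rod_stub, rod_mid from where it was at the start of the episode below 0.015 m))); the arm keeps its last pose, push and grip.
It fails at once if a bystander on the bench is moved by more than 25 mm (distance of any of objective, objective_can, wafer_case, slide_box, driver, blower, tweezers from where it was at the start of the episode above 0.025 m).
It fails at once if the rod is pushed against the stand with more than 40 N (contact force between any of rod_mid, rod_long and stand above 40 N or contact force between any of rod_mid, rod_long and upper_clamp above 40 N).
It also fails if it takes over 48 s, if anything falls off the work surface, if the arm or the gripper's body presses on something with over 40 N, if the wrist force passes 120 N, or if a joint passes its speed limit or range.

## Working session

There is one attempt and no reset: what is moved stays moved. The work goes in short steps, Python scripts to look and compute and a tool call to move; the robot and the scene stay as the last step left them, time stands still between calls to the robot, and variables do not carry over. Pictures are saved under pics/ and viewed, and the job is handed in when it is done.

Besides the shell and the picture viewer there is one more tool, called after "Emit:" as a command line: name --argument value ..., lists and objects as JSON in quotes. move_arm: Moves the arm, as the interface text tells. Its arguments: {"type":"object","properties":{"linear":{"type":"array","items":{"type":"array","items":{"type":"number"}}},"twist":{"type":"array","items":{"type":"array","items":{"type":"number"}}},"grip":{"type":"number"},"force":{"type":"number"}},"required":["linear","twist"]}

```bash
mkdir -p pics
cat > h.py <<'E'
from plant import *
import numpy as np, cv2
def snap(n,tag):
    c=read_camera(n); cv2.imwrite(f'pics/{tag}.png',c['img']); np.savez(f'pics/{tag}.npz',**c); return c
def load(tag): return dict(np.load(f'pics/{tag}.npz'))
def world(c,u,v,d=None):
    R=cv2.Rodrigues(c['rvec'])[0]
    if d is None:
        p=c['depth'][int(v)-1:int(v)+2,int(u)-1:int(u)+2]; d=np.median(p[p>0]) if (p>0).any() else 0
    p=np.array([(u-c['cx'])/c['fx']*d,(v-c['cy'])/c['fy']*d,d])
    return R.T@(p-c['tvec'].ravel())
def atz(c,u,v,z):
    R=cv2.Rodrigues(c['rvec'])[0]; o=-R.T@c['tvec'].ravel()
    r=R.T@np.array([(u-c['cx'])/c['fx'],(v-c['cy'])/c['fy'],1]); return o+r*(z-o[2])/r[2]
def proj(c,p):
    return cv2.projectPoints(np.array([p],float),c['rvec'],c['tvec'],np.array([[c['fx'],0,c['cx']],[0,c['fy'],c['cy']],[0,0,1]]),None)[0].ravel()
E
python3 - <<'E'
from h import *
s=get_state(); print(s)
for n in('scene','top','wrist'):
    c=snap(n,n+'0'); print(n,c['fx'],c['cx'],c['cy'],c['rvec'].ravel(),c['tvec'].ravel())
E
```

```text
{'time': 0.0, 'qpos': array([-1.33602394e+00,  2.87176032e-01,  1.57819696e+00,  4.46093499e-05,
        1.27858860e+00, -1.50001679e-01]), 'dq': array([ 0.00054526, -0.00100861, -0.00039492, -0.00091586,  0.00144324,
        0.00136492]), 'joint_efforts': array([-6.57306718e-04, -4.05988455e+01, -2.92622870e+01, -2.47232911e-04,
        5.79503132e-03, -2.84222054e-06]), 'eef_pos': array([ 0.25324595, -0.62499961,  0.23792944]), 'tcp_rot': array([ 9.81551170e-01,  1.91195967e-01, -2.88567909e-05, -1.18431145e-03]), 'contact_force': array([0.17620783, 0.21690346, 0.49275928]), 'wrist_torque': array([-0.06957517, -0.07518699,  0.03598372]), 'opening': 0.9972243052665128}
scene 480.8832127313594 270.06210908648757 209.55566129366525 [ 2.01770648  1.77495583 -0.51091692] [ 0.01840321 -0.4119649   1.48534037]
top 531.119598908216 274.6316762142695 205.8782388518181 [ 2.22101571 -2.19071513  0.06798091] [-0.09582853  0.52656223  1.54970829]
wrist 325.19226210127806 279.9950882881647 208.26977252755353 [-2.40960868  1.62320738  0.2261031 ] [-0.67468193 -0.03548092  0.37846296]
```

View pics/scene0.png

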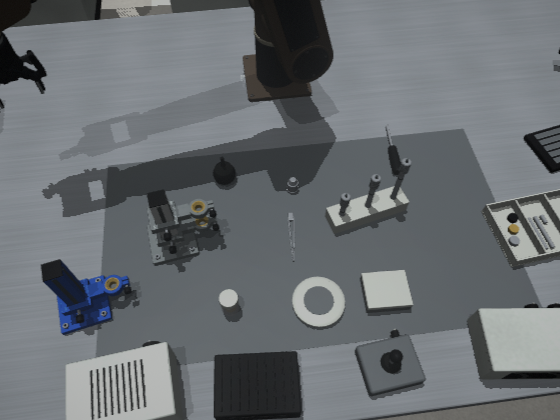

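View pics/top0.png

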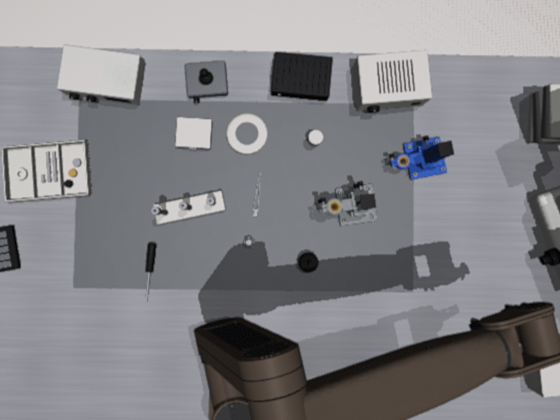

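View pics/wrist0.png

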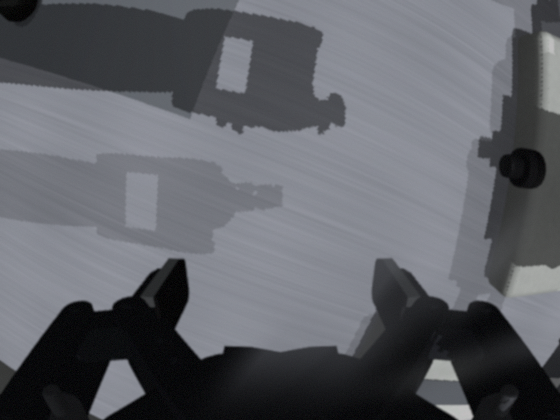

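The scene view shows the grey stand (about 180,225, upper bushing about 199,207), the blue decoy (85,295) and the rack with rods at (345,200), (375,182) and (405,163). I'll enlarge these.

Run:
```python
from h import *
def crop(tag,u0,v0,w,h,k,o):
    c=load(tag); cv2.imwrite(f'pics/{o}.png',cv2.resize(c['img'][v0:v0+h,u0:u0+w],None,fx=k,fy=k,interpolation=cv2.INTER_CUBIC))
crop('scene0',135,170,100,75,8,'c1');crop('scene0',320,130,100,110,5,'c2')
crop('top0',310,170,80,60,10,'c3');crop('top0',140,180,100,50,8,'c4')
t=load('top0');s=load('scene0')
for n,u,v in(('bush',334,206),('rail',367,202),('r1',157,210),('r2',184,206),('r3',211,201)): print(n,world(t,u,v).round(4))
for n,u,v in(('bush',199,207),('railtop',158,200),('r1',345,197),('r2',376,178),('r3',406,161)): print(n,world(s,u,v).round(4))
```

```text
bush [ 0.5279 -0.2579  0.0569]
rail [ 0.533  -0.3265  0.1943]
r1 [0.5049 0.2212 0.1821]
r2 [0.5176 0.1554 0.1546]
r3 [0.5339 0.0875 0.118 ]
bush [ 0.5156 -0.2481  0.1086]
railtop [ 0.5409 -0.3249  0.193 ]
r1 [0.5369 0.0893 0.1157]
r2 [0.5214 0.1588 0.157 ]
r3 [0.5043 0.2263 0.1863]
```

View pics/c1.png

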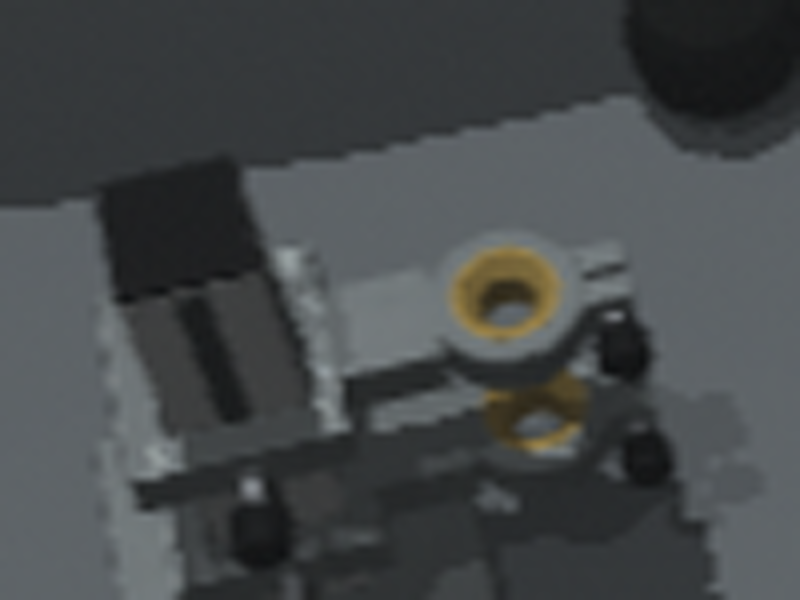

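View pics/c2.png

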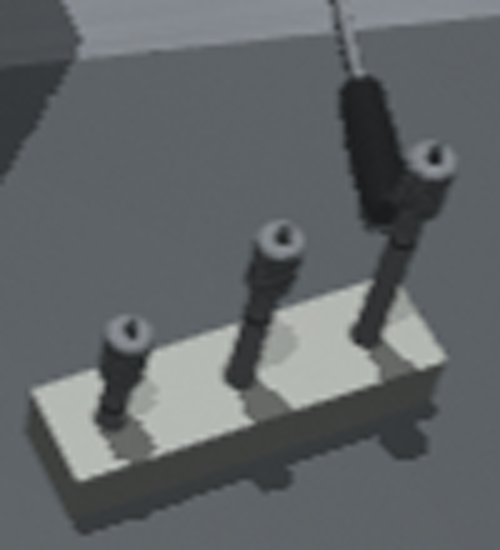

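View pics/c3.png

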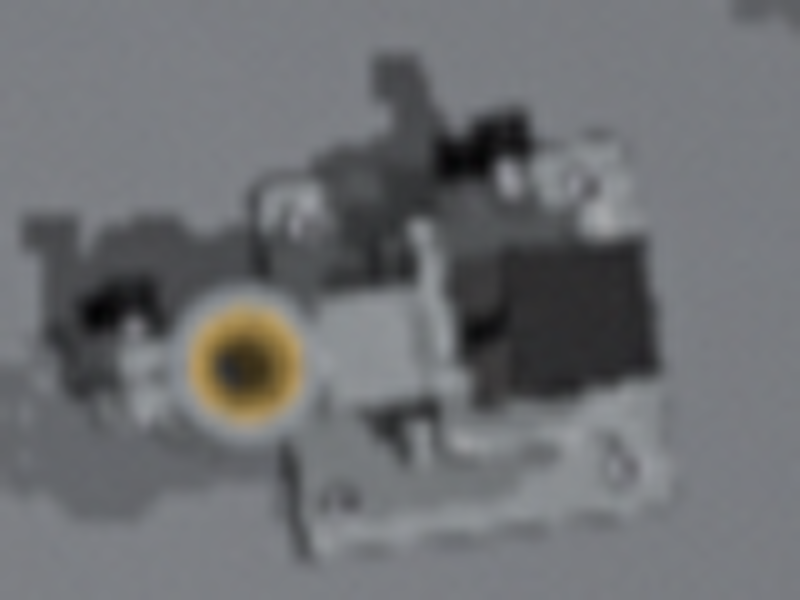

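View pics/c4.png

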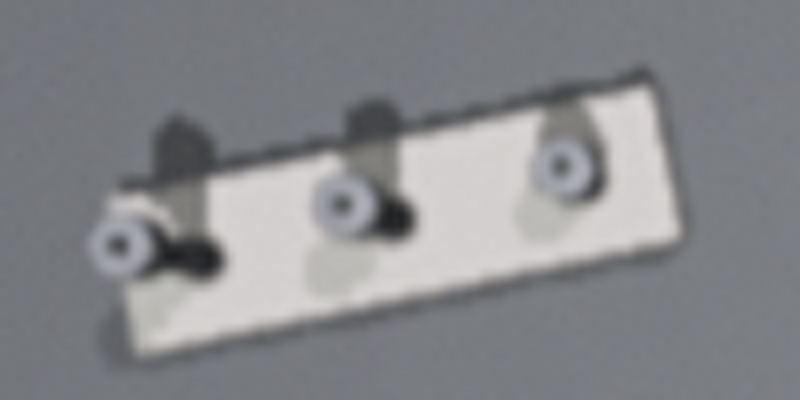

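```bash
cat >> h.py <<'E'
from scipy.optimize import least_squares
def tri(cs,uvs,x0):
    f=lambda p: np.concatenate([proj(c,p)-uv for c,uv in zip(cs,uvs)])
    r=least_squares(f,x0); return r.x,r.fun
E
python3 - <<'E'
from h import *
t=load('top0');s=load('scene0')
k=.43
for n,a,b in(('bush',(334.55,206.55),(198.1,206.6)),('long',(154.75,210.3),(406.4,162.2)),('mid',(182.8,205.3),(376.2,178.4)),('stub',(210.1,200.3),(345.8,197))):
    a=np.array(a)-k;b=np.array(b)-k
    p,r=tri([t,s],[a,b],[.5,0,.1]); print(n,p.round(4),r.round(2))
# depth heights around ring
for c,nm,ctr in((t,'top',(334.1,206.1)),(s,'scene',(197.7,206.2))):
    P=[]
    for a in np.linspace(0,2*np.pi,24,endpoint=False):
        for r in ((6.6,) if nm=='top' else (8,)):
            u,v=ctr[0]+r*np.cos(a),ctr[1]+r*np.sin(a)*(1 if nm=='top' else .9)
            d=c['depth'][int(round(v)),int(round(u))]; P.append(world(c,u,v,d))
    P=np.array(P);print(nm,np.sort(P[:,2]).round(3))
for nm,L,uv in(('long',.178,(155,210)),):
    print(t['depth'][205:216,150:160].round(3))
E
```

```text
bush [ 0.5243 -0.2493  0.1261] [-0.06 -0.   -0.05  0.  ]
long [0.5049 0.2271 0.1841] [0.26 0.09 0.23 0.01]
mid [0.5204 0.1591 0.1556] [0.17 0.05 0.15 0.  ]
stub [0.5368 0.0906 0.1171] [0.27 0.07 0.23 0.  ]
top [0.118 0.12  0.121 0.121 0.121 0.122 0.122 0.122 0.123 0.124 0.124 0.125
 0.125 0.126 0.126 0.127 0.127 0.127 0.127 0.128 0.128 0.128 0.131 0.134]
scene [0.121 0.122 0.122 0.123 0.124 0.124 0.124 0.124 0.124 0.124 0.125 0.125
 0.125 0.125 0.125 0.125 0.125 0.126 0.126 0.126 0.126 0.127 0.127 0.128]
[[1.572 1.562 1.578 1.528 1.525 1.525 1.532 1.527 1.532 1.53 ]
 [1.572 1.57  1.567 1.388 1.386 1.386 1.385 1.528 1.533 1.533]
 [1.57  1.563 1.39  1.388 1.39  1.388 1.386 1.383 1.387 1.408]
 [1.564 1.389 1.391 1.384 1.386 1.388 1.385 1.383 1.386 1.4  ]
 [1.568 1.39  1.393 1.38  1.378 1.38  1.391 1.387 1.39  1.392]
 [1.572 1.382 1.386 1.379 1.376 1.38  1.388 1.389 1.386 1.392]
 [1.567 1.382 1.384 1.382 1.383 1.384 1.384 1.387 1.388 1.396]
 [1.566 1.386 1.389 1.381 1.383 1.389 1.386 1.385 1.387 1.4  ]
 [1.57  1.57  1.388 1.387 1.383 1.383 1.386 1.39  1.395 1.408]
 [1.572 1.569 1.564 1.568 1.388 1.383 1.389 1.404 1.414 1.527]
 [1.573 1.566 1.57  1.568 1.567 1.526 1.526 1.527 1.531 1.53 ]]
```

Tops triangulate to 0.184, 0.156 and 0.117, as the rods' lengths require. The upper mouth is near (0.524, -0.249, 0.1255), so either mid (foot about 35 mm) or long (about 7 mm) would do. I'll take mid, opening the jaws across the rack row.

Emit:
move_arm --linear '[[0.013, 0.038, 0.005], [0.013, 0.038, 0.005], [0.013, 0.038, 0.005], [0.013, 0.038, 0.005], [0.013, 0.038, 0.005], [0.013, 0.038, 0.005], [0.013, 0.038, 0.005], [0.013, 0.038, 0.005], [0.013, 0.038, 0], [0.013, 0.038, 0], [0.013, 0.038, 0], [0.013, 0.038, 0], [0.013, 0.038, 0], [0.013, 0.038, 0], [0.013, 0.038, 0], [0.013, 0.038, 0], [0.013, 0.038, 0], [0.013, 0.038, 0], [0.013, 0.038, 0], [0.013, 0.038, 0]]' --twist '[[0, 0, 4], [0, 0, 4], [0, 0, 4], [0, 0, 4], [0, 0, 4], [0, 0, 4], [0, 0, 4], [0, 0, 4], [0, 0, 4], [0, 0, 4], [0, 0, 4], [0, 0, 4], [0, 0, 4], [0, 0, 4], [0, 0, 4], [0, 0, 4], [0, 0, 4], [0, 0, 4], [0, 0, 4], [0, 0, 4]]' --grip 1

```text
time: 1.82
eef_pos: [0.5074, 0.1607, 0.2702]
tcp_rot: [0.608, 0.794, -0.002, -0.002]
contact_force: [0.2, -1.2, 1.0]
opening: 0.998
```

Emit:
move_arm --linear '[[0.013, -0.0015, -0.01], [0, 0, 0], [0, 0, 0]]' --twist '[[0, 0, -2], [0, 0, 0], [0, 0, 0]]'

```text
time: 2.07
eef_pos: [0.5206, 0.1681, 0.2592]
tcp_rot: [0.616, 0.788, -0.001, -0.003]
contact_force: [-0.9, 0.3, -0.0]
opening: 1.001
```

Run:
```python
from h import *
s=get_state();print(s['eef_pos'],s['tcp_rot'],s['qpos'])
c=snap('wrist','wrist1')
# project predicted (equidistant)
def projw(c,p):
    R=cv2.Rodrigues(c['rvec'])[0]; q=R@np.array(p)+c['tvec'].ravel(); th=np.arctan2(np.hypot(q[0],q[1]),q[2]); a=np.arctan2(q[1],q[0])
    return c['cx']+c['fx']*th*np.cos(a), c['cy']+c['fy']*th*np.sin(a)
for p in((.5204,.1591,.156),(.5049,.2271,.184),(.5368,.0906,.116)): print(projw(c,p))
```

```text
[0.52061645 0.16806901 0.2592158 ] [ 0.6160012   0.7877367  -0.00145592 -0.00336164] [ 0.12554579 -0.00840973  1.86796722  0.00283287  1.28883901 -0.1187249 ]
(np.float64(277.8748204713557), np.float64(220.69782823930169))
(np.float64(279.3382156268018), np.float64(130.36116843539378))
(np.float64(277.8888479867191), np.float64(277.49207596486474))
```

View pics/wrist1.png

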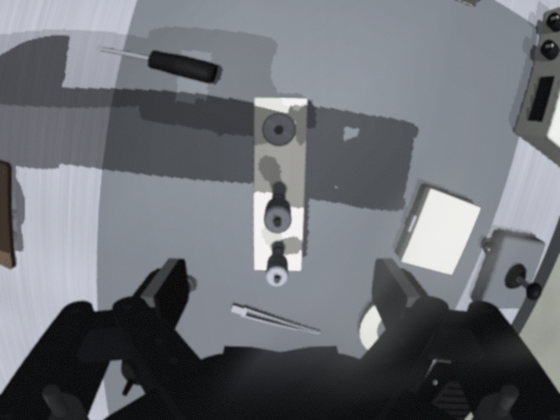

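The wrist view shows rods long, mid and stub at (279,129), (277,218) and (277,277), within about 1–3 px of the prediction, and centred between the fingers. Descending now.

Emit:
move_arm --linear '[[0, -0.009, -0.01], [0, 0, -0.025], [0, 0, -0.025], [0, 0, -0.025], [0, 0, -0.02], [0, 0, -0.015], [0, 0, 0], [0, 0, 0]]' --twist '[[0, 0, 0], [0, 0, 0], [0, 0, 0], [0, 0, 0], [0, 0, 0], [0, 0, 0], [0, 0, 0], [0, 0, 0]]'

```text
time: 2.78
eef_pos: [0.5169, 0.145, 0.1352]
tcp_rot: [0.621, 0.783, -0.001, -0.001]
contact_force: [-0.8, -0.2, -0.7]
opening: 0.996
```

Run:
```python
from h import *
from scipy.spatial.transform import Rotation as Ro
s=get_state();print(s['eef_pos'],Ro.from_quat(s['tcp_rot']).as_matrix().round(4),s['contact_force'])
c=snap('wrist','wrist2')
```

```text
[0.51690671 0.14498143 0.13515348] [[-2.277e-01  9.737e-01 -3.500e-03]
 [ 9.737e-01  2.277e-01 -8.000e-04]
 [ 0.000e+00 -3.600e-03 -1.000e+00]] [-0.75606859 -0.2130567  -0.6695489 ]
```

View pics/wrist2.png

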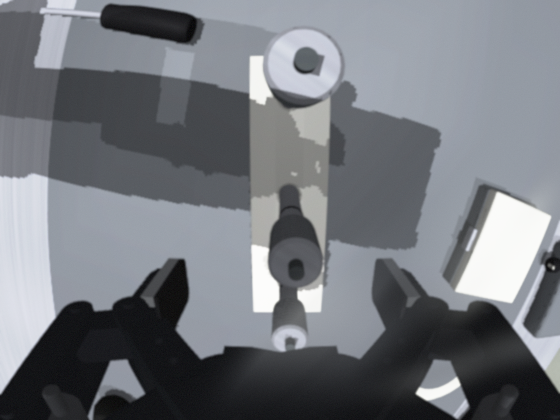

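Emit:
move_arm --linear '[[0.0035, 0.014, -0.007], [0, 0, 0], [0, 0, 0], [0, 0, 0]]' --twist '[[0, 0, 0], [0, 0, 0], [0, 0, 0], [0, 0, 0]]'

```text
time: 3.17
eef_pos: [0.5231, 0.1592, 0.1321]
tcp_rot: [0.622, 0.783, 0.001, 0.002]
contact_force: [-0.6, 0.1, 0.8]
opening: 1.003
```

Run:
```python
from h import *
s=get_state();print(s['eef_pos'],s['dq'])
c=snap('wrist','wrist3')
print(get_state()['eef_pos'])
```

```text
[0.52309892 0.15916069 0.13208766] [ 0.00639101 -0.00804201 -0.01618751 -0.00188948  0.00059778 -0.00035629]
[0.52332802 0.15916268 0.13235769]
```

View pics/wrist3.png

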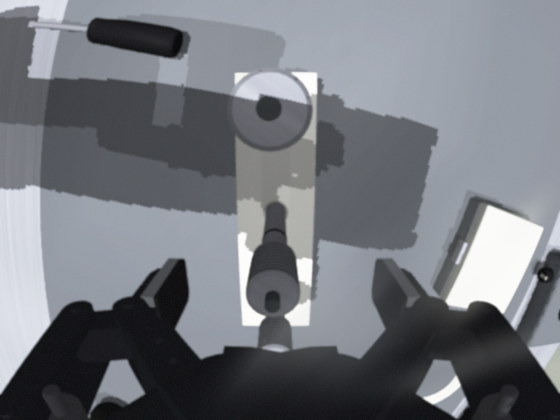

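Emit:
move_arm --linear '[[-0.002, 0, -0.004], [0, 0, 0], [0, 0, 0]]' --twist '[[0, 0, 0], [0, 0, 0], [0, 0, 0]]'

```text
time: 3.47
eef_pos: [0.522, 0.1596, 0.1295]
tcp_rot: [0.622, 0.783, 0.002, 0.003]
contact_force: [0.3, 0.8, 0.6]
opening: 1.0
```

Emit:
move_arm --linear '[[0, 0, 0], [0, 0, 0], [0, 0, 0], [0, 0, 0], [0, 0, 0], [0, 0, 0], [0, 0, 0], [0, 0, 0], [0, 0, 0], [0, 0, 0]]' --twist '[[0, 0, 0], [0, 0, 0], [0, 0, 0], [0, 0, 0], [0, 0, 0], [0, 0, 0], [0, 0, 0], [0, 0, 0], [0, 0, 0], [0, 0, 0]]' --grip 0 --force 60

```text
time: 4.3
eef_pos: [0.5214, 0.1593, 0.1296]
tcp_rot: [0.622, 0.783, 0.002, 0.002]
contact_force: [-0.6, 0.3, -0.2]
opening: 0.245
```

Run:
```python
from h import *
c=snap('wrist','wrist4');snap('scene','scene4');
s=get_state();print(s)
```

```text
{'time': 4.4, 'qpos': array([ 1.10871929e-01,  1.18336205e-01,  1.98677880e+00, -9.61381409e-04,
        1.03093663e+00, -1.17097820e-01]), 'dq': array([-0.00076099,  0.00111771,  0.0010615 , -0.00043926, -0.0002813 ,
        0.00181491]), 'joint_efforts': array([-3.18150327e-02, -3.05355728e+01, -2.60482925e+01,  8.52747675e-03,
       -1.71132479e-01,  9.69277498e-04]), 'eef_pos': array([0.52141749, 0.15937175, 0.12962858]), 'tcp_rot': array([0.62189812, 0.78309315, 0.00165999, 0.00225626]), 'contact_force': array([-1.85162047, -0.81031016,  1.58639722]), 'wrist_torque': array([-0.00100938,  0.13526442, -0.01172459]), 'opening': 0.24253397979019778}
```

View pics/wrist4.png

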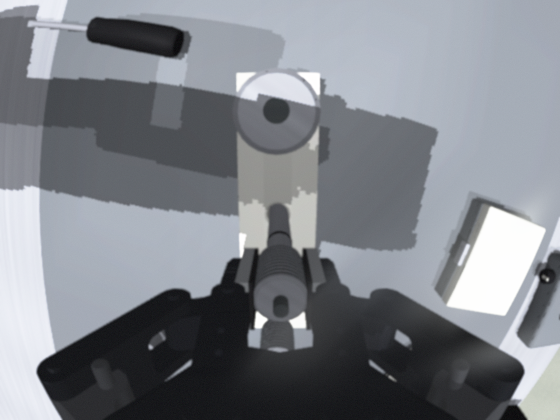

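Grip closed on the head: opening 0.24 is about 21 mm. Lifting straight.

Emit:
move_arm --linear '[[0, 0, 0.005], [0, 0, 0.01], [0, 0, 0.015], [0, 0, 0.015], [0, 0, 0.015], [0, 0, 0.02], [0, 0, 0.02], [0, 0, 0.02], [0, 0, 0.02], [0, 0, 0.01], [0, 0, 0], [0, 0, 0]]' --twist '[[0, 0, 0], [0, 0, 0], [0, 0, 0], [0, 0, 0], [0, 0, 0], [0, 0, 0], [0, 0, 0], [0, 0, 0], [0, 0, 0], [0, 0, 0], [0, 0, 0], [0, 0, 0]]' --force 80

```text
time: 5.4
eef_pos: [0.5189, 0.1592, 0.2883]
tcp_rot: [0.622, 0.783, 0.003, 0.003]
contact_force: [1.0, -0.6, -2.7]
opening: 0.236
```

Run:
```python
from h import *
from scipy.spatial.transform import Rotation as Ro
c=snap('wrist','wrist5');c=snap('scene','scene5');snap('top','top5')
cv2.imwrite('pics/s5.png',cv2.resize(c['img'][90:250,280:440],None,fx=4,fy=4))
s=get_state();print(s['eef_pos'],s['contact_force'],s['opening'],Ro.from_quat(s['tcp_rot']).as_matrix().round(4))
```

```text
[0.51836173 0.15915265 0.28652704] [-0.87506298  0.06330153 -1.02104413] 0.23165072902166767 [[-2.261e-01  9.741e-01  4.100e-03]
 [ 9.741e-01  2.261e-01  3.000e-04]
 [-7.000e-04  4.100e-03 -1.000e+00]]
```

View pics/wrist5.png

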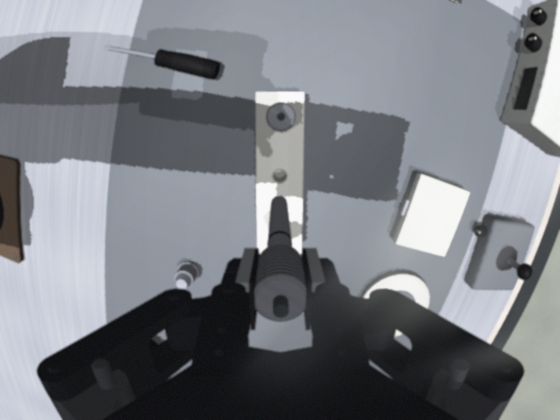

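View pics/s5.png

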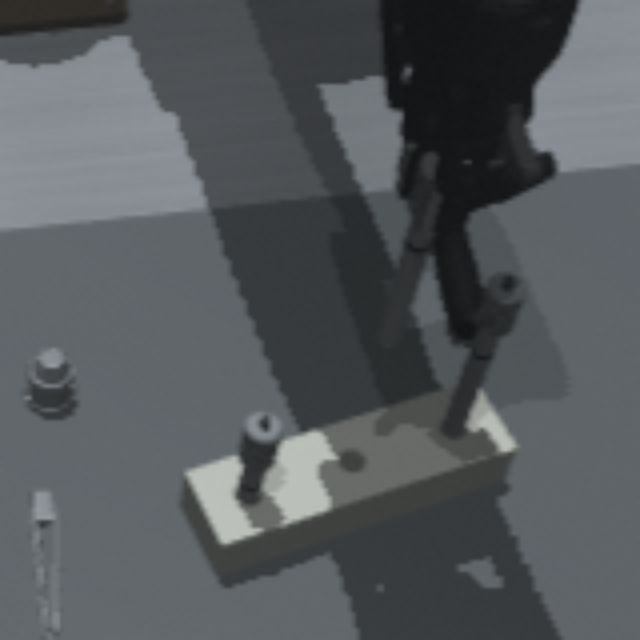

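View pics/top5.png

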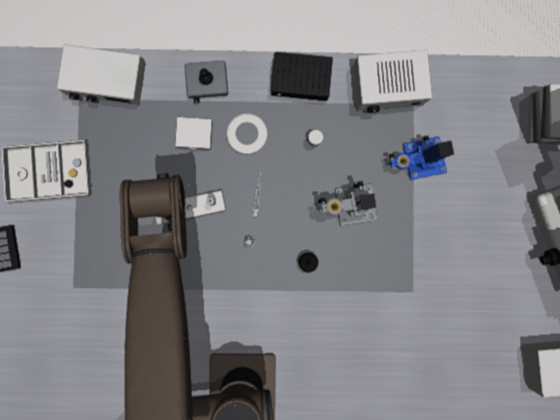

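Mid rod held, long and stub still standing. Carrying it across to the stand at the same height.

Emit:
move_arm --linear '[[0, -0.015, 0], [0, -0.025, 0], [0, -0.03, 0], [0, -0.035, 0], [0, -0.035, 0], [0, -0.035, 0], [0, -0.035, 0], [0, -0.035, 0], [0, -0.035, 0], [0, -0.035, 0], [0, -0.03, 0], [0, -0.025, 0], [0, -0.015, 0], [0, -0.005, 0], [0, 0, 0], [0, 0, 0]]' --twist '[[0, 0, 0], [0, 0, -1], [0, 0, -1], [0, 0, -1], [0, 0, -1], [0, 0, 0], [0, 0, 0], [0, 0, 0], [0, 0, 0], [0, 0, 0], [0, 0, 0], [0, 0, 0], [0, 0, 0], [0, 0, 0], [0, 0, 0], [0, 0, 0]]'

```text
time: 6.88
eef_pos: [0.5042, -0.2446, 0.2577]
tcp_rot: [0.649, 0.76, -0.005, -0.02]
contact_force: [0.5, -0.1, -3.0]
opening: 0.236
```

Run:
```python
from h import *
from scipy.spatial.transform import Rotation as Ro
s=get_state();print(s['eef_pos'],s['contact_force'],s['opening'],Ro.from_quat(s['tcp_rot']).as_matrix().round(4))
```

```text
[ 0.50423746 -0.24460751  0.25765799] [ 0.45814745 -0.12221157 -2.95651319] 0.23622861404136442 [[-0.1567  0.9869 -0.0377]
 [ 0.9874  0.1574  0.0184]
 [ 0.0241 -0.0344 -0.9991]]
```

Emit:
move_arm --linear '[[0.008, -0.002, 0.012], [0.008, -0.002, 0.01], [0.004, 0, 0.004], [0, 0, 0], [0, 0, 0], [0, 0, 0]]' --twist '[[-0.5, -1, 0], [-0.5, -1, 0], [0, 0, 0], [0, 0, 0], [0, 0, 0], [0, 0, 0]]'

```text
time: 7.38
eef_pos: [0.5277, -0.2434, 0.2874]
tcp_rot: [0.647, 0.763, 0.001, 0.001]
contact_force: [0.3, 0.6, -1.8]
opening: 0.235
```

```bash
cat >> h.py <<'E'
from scipy.spatial.transform import Rotation as Ro
def st():
    s=get_state(); M=Ro.from_quat(s['tcp_rot']).as_matrix(); z=M[:,2]
    print('t',round(s['time'],2),'pos',s['eef_pos'].round(4),'z',z.round(4),'fix deg',np.degrees(np.cross(z,[0,0,-1])).round(2),'ydir',M[:,1].round(3),'F',s['contact_force'].round(1),'op',round(s['opening'],3)); return s
E
python3 - <<'E'
from h import *
st()
snap('wrist','wrist6');snap('scene','scene6');snap('top','top6')
st()
c=load('scene6');cv2.imwrite('pics/s6.png',cv2.resize(c['img'][150:270,130:270],None,fx=5,fy=5,interpolation=cv2.INTER_CUBIC))
E
```

```text
t 7.38 pos [ 0.5277 -0.2434  0.2874] z [ 2.5e-03  1.0e-04 -1.0e+00] fix deg [-0.    0.14  0.  ] ydir [0.986 0.164 0.002] F [ 0.3  0.6 -1.8] op 0.235
t 7.53 pos [ 0.5272 -0.2437  0.2866] z [ 1.3e-03  8.0e-04 -1.0e+00] fix deg [-0.05  0.07  0.  ] ydir [0.987 0.163 0.001] F [ 0.3 -0.6 -2.2] op 0.233
```

View pics/wrist6.png

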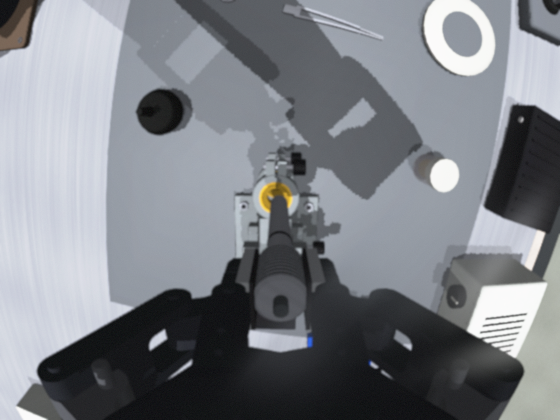

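View pics/s6.png

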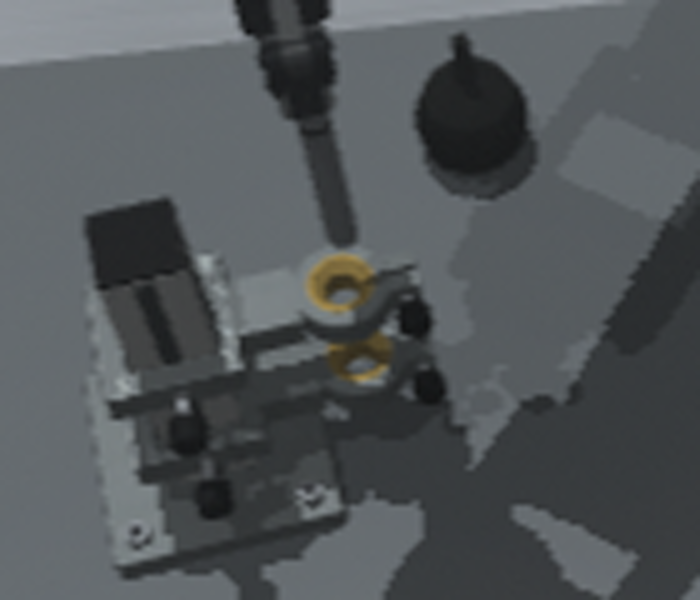

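View pics/top6.png

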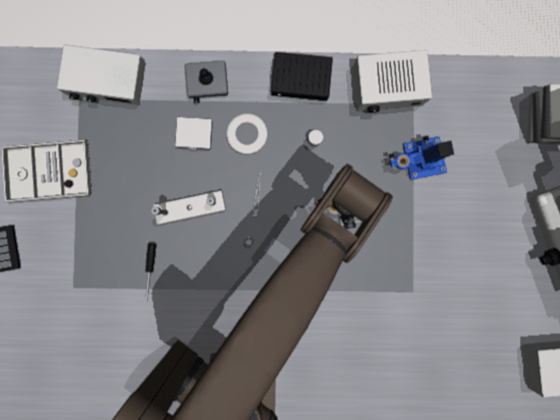

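The wrist view shows the rod foot at about (280,200) just in front of the brass bushing (275,195). I'll enlarge it to measure both in the same camera.

```bash
cat >> h.py <<'E'
def watz(c,u,v,z):
    R=cv2.Rodrigues(c['rvec'])[0]; o=-R.T@c['tvec'].ravel()
    x,y=(u-c['cx'])/c['fx'],(v-c['cy'])/c['fy']; th=np.hypot(x,y)
    r=R.T@(np.array([x/th*np.sin(th),y/th*np.sin(th),np.cos(th)])); return o+r*(z-o[2])/r[2]
def projw(c,p):
    R=cv2.Rodrigues(c['rvec'])[0]; q=R@np.array(p)+c['tvec'].ravel(); th=np.arctan2(np.hypot(q[0],q[1]),q[2]); a=np.arctan2(q[1],q[0])
    return np.array([c['cx']+c['fx']*th*np.cos(a), c['cy']+c['fy']*th*np.sin(a)])
E
python3 - <<'E'
from h import *
c=load('wrist6')
im=cv2.resize(c['img'][170:330,230:330],None,fx=6,fy=6,interpolation=cv2.INTER_CUBIC);im=cv2.convertScaleAbs(im,alpha=1.6,beta=20)
cv2.imwrite('pics/w6.png',im[:600])
R=cv2.Rodrigues(c['rvec'])[0];print('cam',-R.T@c['tvec'].ravel(), 'axis',R[2])
for p in((.5243,-.2493,.1255),(.5272,-.2437,.163),(.5272,-.2437,.253),(.5272,-.2437,.313)): print(p,projw(c,p))
E
```

```text
cam [ 0.51588553 -0.17572     0.42244383] axis [ 0.04814221 -0.26968449 -0.96174456]
(0.5243, -0.2493, 0.1255) [274.92435106 197.42471799]
(0.5272, -0.2437, 0.163) [278.94575772 202.46714469]
(0.5272, -0.2437, 0.253) [278.98423883 243.65270908]
(0.5272, -0.2437, 0.313) [279.05625675 300.78272101]
```

View pics/w6.png

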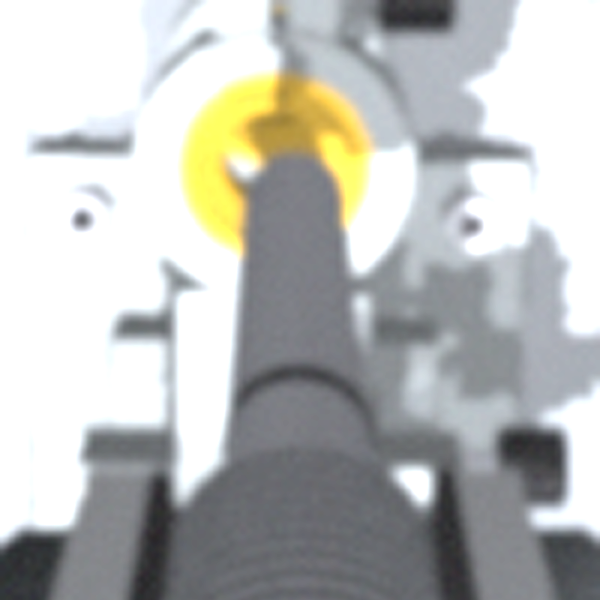

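```bash
python3 - <<'E'
from h import *
c=load('wrist6')
k=lambda x,y:(230+(x+.5)/6-.5,170+(y+.5)/6-.5)
print('mouth',watz(c,*k(277,164),.1255), watz(c,*k(274,164),.1255))
p=watz(c,*k(294,150),.163); print('foot far edge',p,)
p=watz(c,*k(292,150),.165); print('  (14mm part edge)',p)
p=watz(c,*k(304,367),.253); print('groove front mid',p)
p=watz(c,*k(304,378),.2515); print('groove front lower edge?',p)
# head top disc / stud
for z in(.313,.32): print(projw(c,(.5272,-.2437,z)))
E
python3 - <<'E'
from h import *
c=load('wrist6')
cv2.imwrite('pics/w6b.png',cv2.resize(c['img'][240:340,230:330],None,fx=6,fy=6,interpolation=cv2.INTER_CUBIC))
E
```

```text
mouth [ 0.52498721 -0.24868718  0.1255    ] [ 0.52452322 -0.24876389  0.1255    ]
foot far edge [ 0.525813   -0.23714671  0.163     ]
  (14mm part edge) [ 0.52546882 -0.23671749  0.165     ]
groove front mid [ 0.52663194 -0.23597449  0.253     ]
groove front lower edge? [ 0.52690666 -0.23758471  0.2515    ]
[279.05625675 300.78272101]
[279.07085978 310.60827549]
```

View pics/w6b.png

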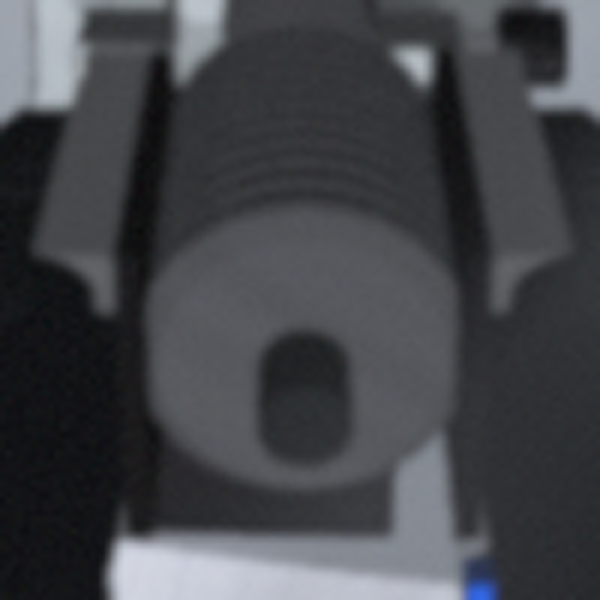

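Rod axis is about (0.526,-0.242) at the foot, against the mouth at (0.5247,-0.2487). Shifting by (-1, -6.5) mm and coming down to just above the mouth.

Emit:
move_arm --linear '[[-0.001, -0.003, -0.01], [0, -0.003, -0.01], [0, 0, -0.006], [0, 0, 0], [0, 0, 0], [0, 0, 0]]' --twist '[[0, 0, 0], [0, 0, 0], [0, 0, 0], [0, 0, 0], [0, 0, 0], [0, 0, 0]]'

```text
time: 8.03
eef_pos: [0.5242, -0.25, 0.2543]
tcp_rot: [0.647, 0.762, 0.0, -0.003]
contact_force: [0.5, 0.9, -0.9]
opening: 0.24
```

Run:
```python
from h import *
st()
c=snap('wrist','wrist7');s=snap('scene','scene7')
a=cv2.resize(c['img'][170:250,230:330],None,fx=6,fy=6,interpolation=cv2.INTER_CUBIC)
cv2.imwrite('pics/w7.png',cv2.convertScaleAbs(a,alpha=1.4))
cv2.imwrite('pics/s7.png',cv2.resize(s['img'][165:255,165:240],None,fx=6,fy=6,interpolation=cv2.INTER_CUBIC))
st()
```

```text
t 8.03 pos [ 0.5242 -0.25    0.2543] z [-0.0038  0.0042 -1.    ] fix deg [-0.24 -0.22 -0.  ] ydir [ 0.987  0.162 -0.003] F [ 0.5  0.9 -0.9] op 0.24
t 8.13 pos [ 0.5244 -0.2501  0.2549] z [-0.003   0.0035 -1.    ] fix deg [-0.2  -0.17 -0.  ] ydir [ 0.987  0.162 -0.002] F [ 0.3 -0.1 -0.6] op 0.238
```

View pics/w7.png

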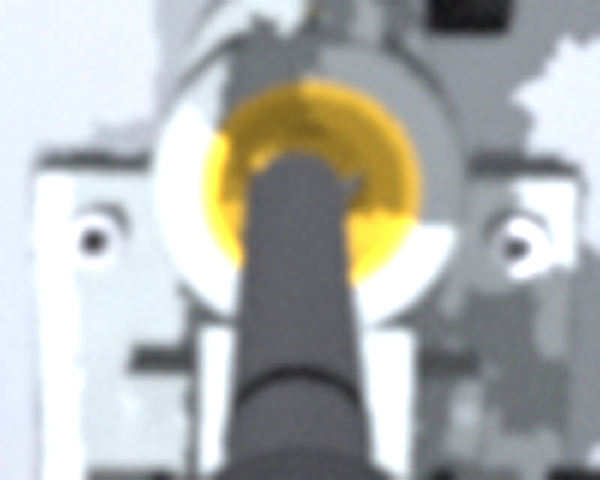

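View pics/s7.png

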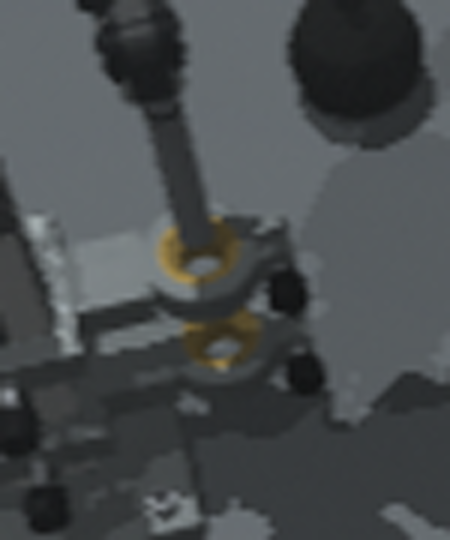

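Run:
```python
from h import *
c=load('wrist7');s=load('scene7')
k=lambda x,y:(230+(x+.5)/6-.5,170+(y+.5)/6-.5)
for m in((313,184),(308,190)): print('mouth',watz(c,*k(*m),.1255))
print('foot edge',watz(c,*k(296,150),.1313),'chamf top edge',watz(c,*k(296,158),.1333))
k=lambda x,y:(165+(x+.5)/6-.5,165+(y+.5)/6-.5)
print('scene mouth',atz(s,*k(200,248),.1255), 'foot lower edge',atz(s,*k(204,249),.1313))
for p in ((.5243,-.249,.1255),(.5243,-.249,.1313),(.5243,-.2485,.28)): print((proj(s,p)-165+.5)*6-.5)
```

```text
mouth [ 0.52501131 -0.24860232  0.1255    ]
mouth [ 0.52446332 -0.24956962  0.1255    ]
foot edge [ 0.52169322 -0.24282806  0.1313    ] chamf top edge [ 0.52180763 -0.24345909  0.1333    ]
scene mouth [ 0.52326758 -0.24863681  0.1255    ] foot lower edge [ 0.52764779 -0.24655465  0.1313    ]
[199.16713437 250.40154483]
[197.0711067  242.23831775]
[137.46849282   4.07992228]
```

Wrist and scene agree that the foot is about 3 mm short in x. Correcting, and easing into the flare.

Emit:
move_arm --linear '[[0.0023, -0.0004, 0], [0, 0, 0], [0, 0, -0.003], [0, 0, -0.003], [0, 0, 0], [0, 0, 0]]' --twist '[[-0.2, -0.17, 0], [0, 0, 0], [0, 0, 0], [0, 0, 0], [0, 0, 0], [0, 0, 0]]'

```text
time: 8.63
eef_pos: [0.5279, -0.2508, 0.2504]
tcp_rot: [0.647, 0.762, 0.0, 0.002]
contact_force: [-0.6, 0.1, -2.3]
opening: 0.234
```

Run:
```python
from h import *
st()
c=snap('wrist','wrist8');s=snap('scene','scene8')
a=cv2.resize(c['img'][170:250,230:330],None,fx=6,fy=6,interpolation=cv2.INTER_CUBIC)
cv2.imwrite('pics/w8.png',cv2.convertScaleAbs(a,alpha=1.4))
cv2.imwrite('pics/s8.png',cv2.resize(s['img'][165:255,165:240],None,fx=6,fy=6,interpolation=cv2.INTER_CUBIC))
st()
```

```text
t 8.63 pos [ 0.5279 -0.2508  0.2504] z [ 0.0034 -0.0024 -1.    ] fix deg [0.14 0.19 0.  ] ydir [0.987 0.163 0.003] F [-0.6  0.1 -2.3] op 0.234
t 8.73 pos [ 0.5279 -0.2508  0.2504] z [ 0.0033 -0.0024 -1.    ] fix deg [0.14 0.19 0.  ] ydir [0.987 0.163 0.003] F [-0.1  0.2 -1.7] op 0.235
```

View pics/w8.png

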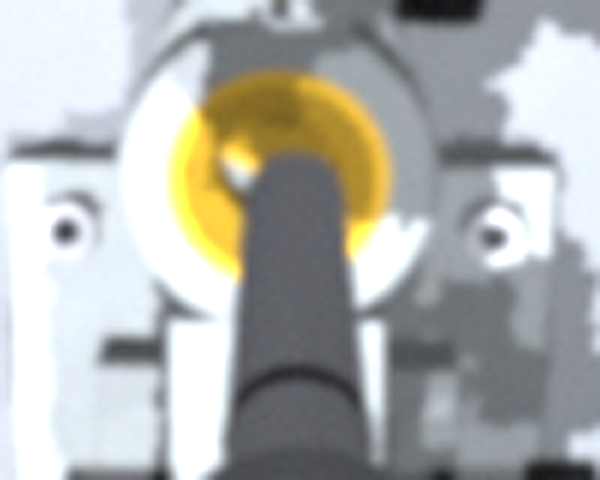

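View pics/s8.png

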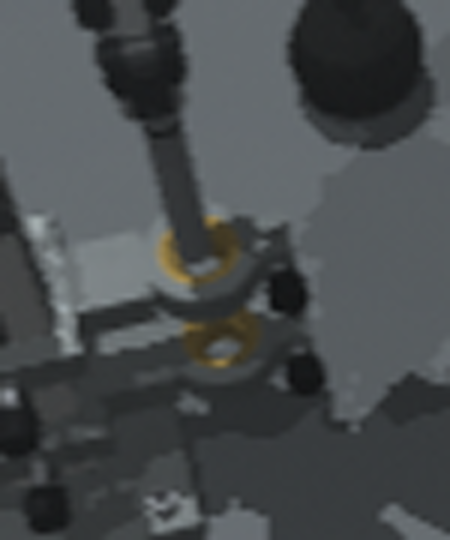

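Emit:
move_arm --linear '[[-0.0012, 0.0006, 0], [0, 0, 0], [0, 0, 0], [0, 0, 0]]' --twist '[[0.14, 0.19, 0], [0, 0, 0], [0, 0, 0], [0, 0, 0]]'

```text
time: 9.07
eef_pos: [0.5266, -0.2502, 0.2506]
tcp_rot: [0.647, 0.762, 0.0, -0.0]
contact_force: [0.6, 0.4, -1.4]
opening: 0.236
```

Run:
```python
from h import *
st()
c=snap('wrist','wrist9')
a=cv2.resize(c['img'][170:250,230:330],None,fx=6,fy=6,interpolation=cv2.INTER_CUBIC)
cv2.imwrite('pics/w9.png',cv2.convertScaleAbs(a,alpha=1.4))
```

```text
t 9.07 pos [ 0.5266 -0.2502  0.2506] z [-1.e-04  1.e-04 -1.e+00] fix deg [-0.01 -0.01 -0.  ] ydir [ 0.987  0.163 -0.   ] F [ 0.6  0.4 -1.4] op 0.236
```

View pics/w9.png

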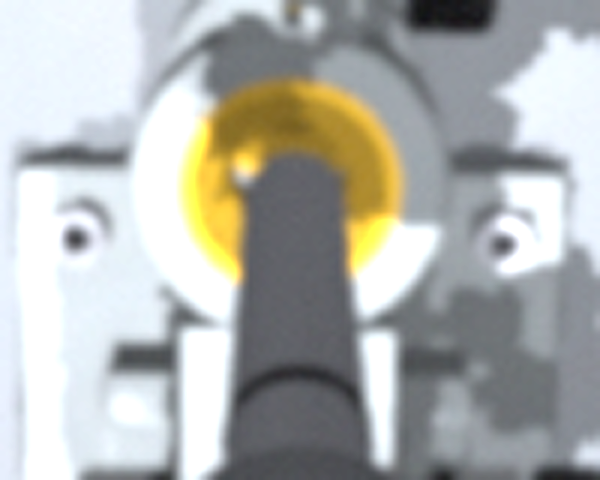

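The rod foot (296,190) is now on the brass centre (293,186) and the tilt is zero. Lowering in small steps while watching the force.

Emit:
move_arm --linear '[[0, 0, -0.003], [0, 0, -0.003], [0, 0, -0.003], [0, 0, -0.003], [0, 0, 0], [0, 0, 0]]' --twist '[[0, 0, 0], [0, 0, 0], [0, 0, 0], [0, 0, 0], [0, 0, 0], [0, 0, 0]]'

```text
time: 9.62
eef_pos: [0.5264, -0.2501, 0.2369]
tcp_rot: [0.647, 0.762, -0.0, -0.0]
contact_force: [0.4, -1.3, -1.6]
opening: 0.236
```

Run:
```python
from h import *
s=st();print(s['wrist_torque'])
```

```text
t 9.62 pos [ 0.5264 -0.2501  0.2369] z [-6.e-04  5.e-04 -1.e+00] fix deg [-0.03 -0.04 -0.  ] ydir [ 0.987  0.162 -0.001] F [ 0.4 -1.3 -1.6] op 0.236
[ 0.01315228 -0.00414165  0.02372282]
```

Foot is about 12 mm into the upper bushing with no resistance. Continuing.

Emit:
move_arm --linear '[[0, 0, -0.003], [0, 0, -0.003], [0, 0, -0.004], [0, 0, -0.004], [0, 0, -0.004], [0, 0, -0.004], [0, 0, -0.003], [0, 0, 0], [0, 0, 0]]' --twist '[[0, 0, 0], [0, 0, 0], [0, 0, 0], [0, 0, 0], [0, 0, 0], [0, 0, 0], [0, 0, 0], [0, 0, 0], [0, 0, 0]]'

```text
time: 10.37
eef_pos: [0.5261, -0.2499, 0.2084]
tcp_rot: [0.647, 0.762, -0.0, -0.001]
contact_force: [-0.0, 0.3, -2.0]
opening: 0.236
```

Run:
```python
from h import *
s=st();print(s['wrist_torque'])
s=snap('scene','scene10')
cv2.imwrite('pics/s10.png',cv2.resize(s['img'][165:255,165:240],None,fx=6,fy=6,interpolation=cv2.INTER_CUBIC))
```

```text
t 10.37 pos [ 0.5261 -0.2499  0.2084] z [-0.0017  0.0013 -1.    ] fix deg [-0.08 -0.1  -0.  ] ydir [ 0.987  0.163 -0.002] F [-0.   0.3 -2. ] op 0.236
[-0.03696472  0.02345289  0.00998295]
```

View pics/s10.png

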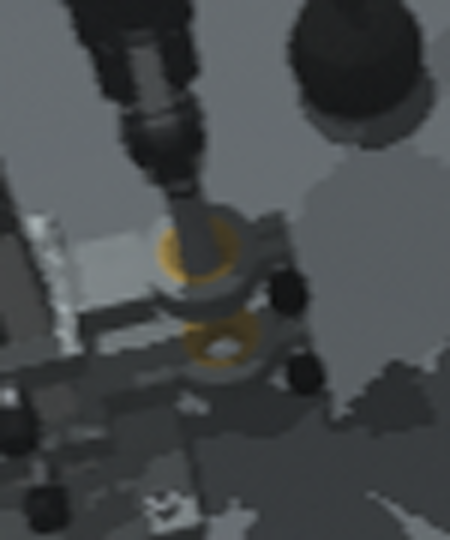

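Emit:
move_arm --linear '[[0.0003, -0.0002, -0.003], [0, 0, -0.003], [0, 0, -0.004], [0, 0, -0.004], [0, 0, -0.003], [0, 0, -0.003], [0, 0, 0], [0, 0, 0]]' --twist '[[-0.08, -0.1, 0], [0, 0, 0], [0, 0, 0], [0, 0, 0], [0, 0, 0], [0, 0, 0], [0, 0, 0], [0, 0, 0]]'

```text
time: 11.08
eef_pos: [0.5264, -0.25, 0.1867]
tcp_rot: [0.647, 0.762, -0.0, 0.0]
contact_force: [-0.0, 0.3, -0.3]
opening: 0.233
```

Run:
```python
from h import *
s=st();print(s['wrist_torque'])
```

```text
t 11.08 pos [ 0.5264 -0.25    0.1867] z [ 3.e-04 -3.e-04 -1.e+00] fix deg [0.02 0.02 0.  ] ydir [0.987 0.163 0.   ] F [-0.   0.3 -0.3] op 0.233
[0.00118154 0.03031793 0.01730739]
```

Foot is at about 63 mm, free. On into the lower bushing.

Emit:
move_arm --linear '[[0, 0, -0.002], [0, 0, -0.003], [0, 0, -0.003], [0, 0, -0.002], [0, 0, 0], [0, 0, 0]]' --twist '[[0, 0, 0], [0, 0, 0], [0, 0, 0], [0, 0, 0], [0, 0, 0], [0, 0, 0]]'

```text
time: 11.58
eef_pos: [0.5265, -0.2502, 0.1759]
tcp_rot: [0.647, 0.762, -0.0, 0.0]
contact_force: [-0.0, -0.7, -1.5]
opening: 0.241
```

Run:
```python
from h import *
s=st();print(s['wrist_torque'])
```

```text
t 11.58 pos [ 0.5265 -0.2502  0.1759] z [ 7.e-04 -6.e-04 -1.e+00] fix deg [0.03 0.04 0.  ] ydir [0.987 0.163 0.001] F [-0.  -0.7 -1.5] op 0.241
[-0.00051772 -0.02766346  0.0312067 ]
```

Emit:
move_arm --linear '[[0, 0, -0.002], [0, 0, -0.003], [0, 0, -0.003], [0, 0, -0.003], [0, 0, -0.002], [0, 0, 0], [0, 0, 0], [0, 0, 0]]' --twist '[[0, 0, 0], [0, 0, 0], [0, 0, 0], [0, 0, 0], [0, 0, 0], [0, 0, 0], [0, 0, 0], [0, 0, 0]]'

```text
time: 12.25
eef_pos: [0.5265, -0.2502, 0.1614]
tcp_rot: [0.647, 0.762, -0.0, 0.0]
contact_force: [-0.6, 0.2, -1.8]
opening: 0.236
```

Run:
```python
from h import *
st()
c=snap('wrist','wrist11');s=snap('scene','scene11')
a=cv2.resize(c['img'][170:270,230:330],None,fx=6,fy=6,interpolation=cv2.INTER_CUBIC)
cv2.imwrite('pics/w11.png',cv2.convertScaleAbs(a,alpha=1.4))
a=cv2.resize(s['img'][170:240,165:235],None,fx=8,fy=8,interpolation=cv2.INTER_CUBIC)
cv2.imwrite('pics/s11.png',cv2.convertScaleAbs(a,alpha=1.6))
```

```text
t 12.25 pos [ 0.5265 -0.2502  0.1614] z [ 6.e-04 -6.e-04 -1.e+00] fix deg [0.04 0.03 0.  ] ydir [0.987 0.163 0.   ] F [-0.6  0.2 -1.8] op 0.236
```

View pics/w11.png

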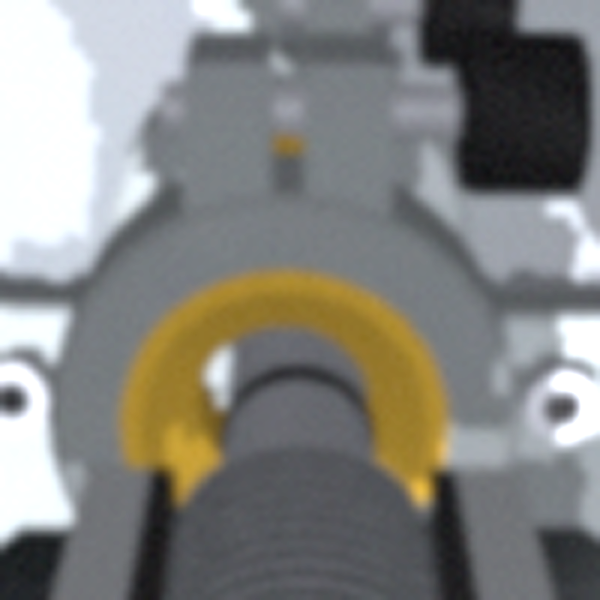

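View pics/s11.png

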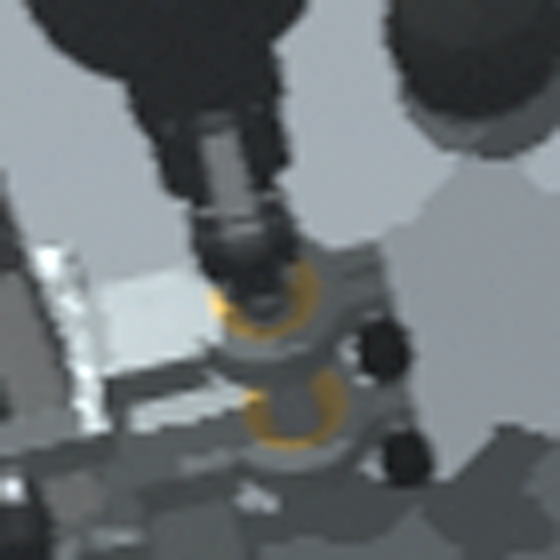

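The rod is through both bushings, with the groove at (297,375) just above the brass ring's front. I'll refine the mouth height by fitting the brass ring over the five wrist views before the last millimetres.

Run:
```python
from h import *
D={'wrist6':(184,370,74),'wrist7':(205,422,80),'wrist8':(170,392,72),'wrist9':(182,404,80),'wrist11':(120,448,270)}
cs={k:load(k) for k in D}
ang=np.linspace(0,2*np.pi,180)
def circ(c,p,R):
    P=np.array([projw(c,(p[0]+R*np.cos(a),p[1]+R*np.sin(a),p[2])) for a in ang]); return np.array([P[:,0].min(),P[:,0].max(),P[:,1].min()])
def f(x):
    r=[]
    for k,d in D.items():
        m=circ(cs[k],x[:3],x[3]); o=np.array([230+(d[0]+.5)/6-.5,230+(d[1]+.5)/6-.5,170+(d[2]+.5)/6-.5]); r+=list(m-o)
    return np.array(r)
r=least_squares(f,[.5245,-.249,.1255,.0150]); 
J=r.jac; cov=np.linalg.inv(J.T@J)*(r.fun**2).mean()
print(r.x.round(4),np.sqrt(np.diag(cov)).round(4),r.fun.reshape(-1,3).round(2))
for R in(.0135,.015,.0155,.016):
    q=least_squares(lambda x:f(list(x)+[R]),[.5245,-.249,.1255]);print(R,q.x.round(4),q.cost)
c=cs['wrist11'];R=cv2.Rodrigues(c['rvec'])[0];print('cam',-R.T@c['tvec'].ravel())
# groove front rim: centre pixel ~ (297,372) bottom of the groove band; predicted for z candidates
for z in(.1255,.1278,.13): print(z,(projw(c,(.5247,-.2487+.007,z))-[230,170]+.5)*6)
# depth of boss/brass in scene, both images
s=load('scene11')
```

```text
[ 0.5249 -0.2492  0.1258  0.0152] [0.0002 0.0008 0.0027 0.0002] [[-0.88  0.47 -0.27]
 [-0.44 -0.3   0.28]
 [-0.13 -0.23 -0.27]
 [-0.14 -0.3  -0.19]
 [ 1.02  0.27  0.28]]
0.0135 [ 0.524  -0.2432  0.1438] 8.936438834943294
0.015 [ 0.5248 -0.2484  0.1282] 1.5551380704828364
0.0155 [ 0.525  -0.2502  0.1227] 1.6170834200280861
0.016 [ 0.5253 -0.252   0.1171] 2.6582147571950183
cam [ 0.51500141 -0.18232069  0.29638426]
0.1255 [299.47139691 351.08190347]
0.1278 [299.46219482 359.40804489]
0.13 [299.45322161 367.56295824]
```

Emit:
move_arm --linear '[[0, 0, -0.001], [0, 0, -0.0015], [0, 0, 0], [0, 0, 0], [0, 0, 0], [0, 0, 0], [0, 0, 0], [0, 0, 0]]' --twist '[[0, 0, 0], [0, 0, 0], [0, 0, 0], [0, 0, 0], [0, 0, 0], [0, 0, 0], [0, 0, 0], [0, 0, 0]]'

```text
time: 13.02
eef_pos: [0.5265, -0.2502, 0.1592]
tcp_rot: [0.647, 0.762, -0.0, 0.0]
contact_force: [-0.7, 0.1, -1.9]
opening: 0.236
```

Run:
```python
from h import *
s=st();print(s['dq'].round(4),s['wrist_torque'].round(3))
c=snap('wrist','wrist12');s=snap('scene','scene12');snap('top','top12')
a=cv2.resize(c['img'][170:270,230:330],None,fx=6,fy=6,interpolation=cv2.INTER_CUBIC)
cv2.imwrite('pics/w12.png',cv2.convertScaleAbs(a,alpha=1.4))
st()
```

```text
t 13.02 pos [ 0.5265 -0.2502  0.1592] z [ 6.e-04 -7.e-04 -1.e+00] fix deg [0.04 0.03 0.  ] ydir [0.987 0.163 0.   ] F [-0.7  0.1 -1.9] op 0.236
[ 0.0001  0.0007  0.0013  0.0002  0.0013 -0.0009] [-0.008  0.051 -0.005]
t 13.17 pos [ 0.5265 -0.2502  0.1593] z [ 6.e-04 -8.e-04 -1.e+00] fix deg [0.04 0.03 0.  ] ydir [0.987 0.163 0.   ] F [-0.3  0.3 -1.9] op 0.237
```

View pics/w12.png

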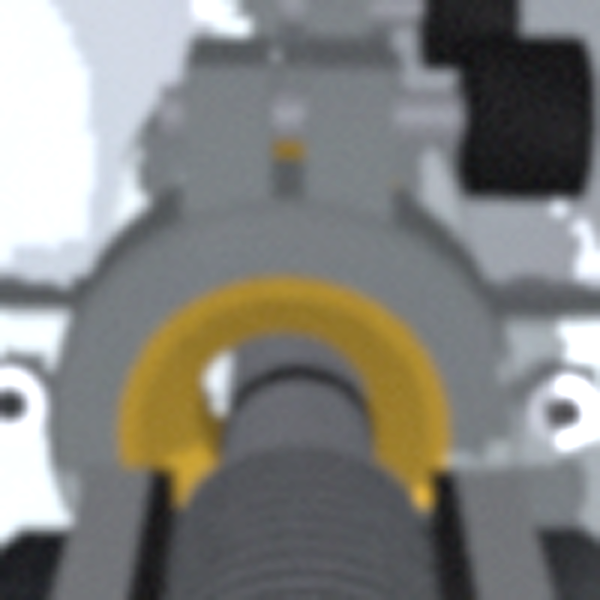

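View pics/scene12.png

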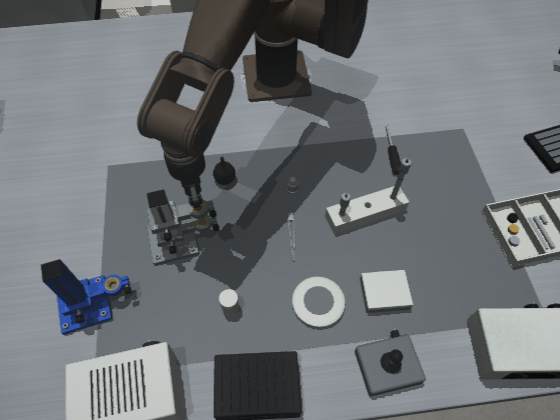

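Run:
```python
from h import *
L=[]
for k in('wrist4','wrist5','wrist6','wrist12'):
    c=load(k); a=cv2.resize(c['img'][215:325,262:302],None,fx=5,fy=5,interpolation=cv2.INTER_CUBIC); L.append(cv2.convertScaleAbs(a,alpha=1.8))
    g=c['img'][222:250,278:283].mean((1,2)); print(k,222+np.argmin(g[:20]),g.round(0)[:24])
cv2.imwrite('pics/cmp.png',np.hstack(L)[:600])
```

```text
wrist4 232 [79. 79. 78. 78. 78. 77. 78. 76. 65. 46. 39. 57. 71. 77. 78. 77. 78. 77.
 77. 76. 77. 76. 70. 64.]
wrist5 232 [66. 66. 65. 66. 65. 65. 65. 63. 54. 37. 32. 48. 60. 65. 65. 64. 64. 64.
 64. 64. 64. 63. 58. 54.]
wrist6 232 [68. 67. 68. 67. 67. 67. 68. 65. 56. 39. 35. 49. 62. 67. 66. 66. 67. 66.
 66. 66. 65. 64. 60. 55.]
wrist12 232 [73. 73. 74. 76. 78. 77. 77. 74. 64. 44. 40. 57. 72. 76. 76. 76. 76. 76.
 77. 76. 77. 74. 69. 64.]
```

View pics/cmp.png

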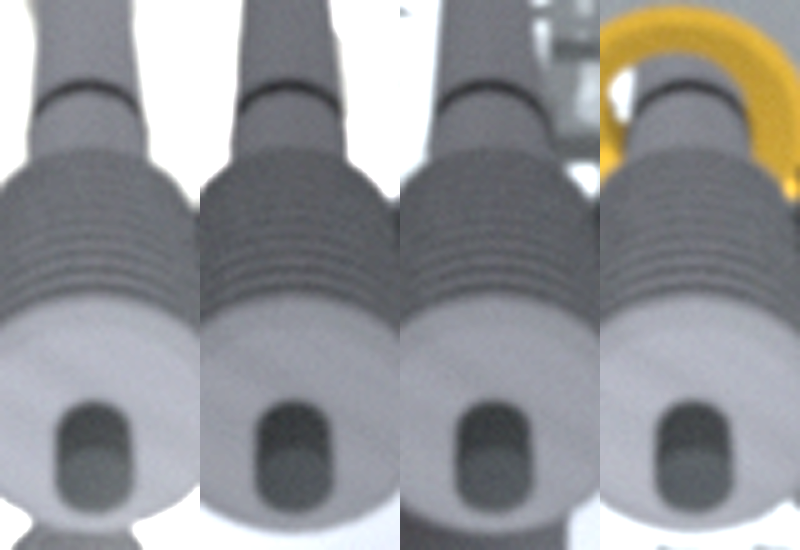

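No slip at all: the groove is on image row 232 in every view since the grasp. By the arm's own reading it is now at 0.1257, and the mouth is at 0.1258. The arm is at rest and under about 2 N, so I'm handing in.

Run:
```python
from h import *
st(); print(sign_off())
```

```text
t 13.17 pos [ 0.5265 -0.2502  0.1593] z [ 6.e-04 -8.e-04 -1.e+00] fix deg [0.04 0.03 0.  ] ydir [0.987 0.163 0.   ] F [-0.3  0.3 -1.9] op 0.237
the job is handed in; nothing more can be done
None
```

I fitted the middle rod: it went through the upper bushing, then the lower one, and the gripper (80 N) is still holding it steady for your thumbscrews. I handed in at 13.2 s of the 48 s allowed; no verdict was reported.

- **Choice of rod:** I measured the upper clamp's top at about 0.126 m, so the middle or the longest rod would have done. I took the middle one.
- **Height:** The groove is at about 0.126 m, level with the clamp top. The foot is at about 36 mm, so it is below the lower clamp (44 mm) and well clear of the bench.
- **Steadiness:** The tilt is about 0.001 rad and the arm is at rest. I read the force between moves, and it stayed within about 3 N, so I saw no sign of rubbing. The groove stayed in the same place in the wrist views from the grasp to the end, so the rod has not slipped.
- **Everything else:** The other two rods still stand in the rack. The bystander objects look unmoved in the last scene picture, which I judged by eye only.
- **Uncertain or off:**
  - The ring fit gives the clamp-top height only to about ±2.7 mm, though triangulation and depth agreed with it.
  - A rough reading of the groove against the brass ring in the last wrist view suggested it may sit 1–3 mm high, which is still within the 6 mm allowed.
  - On the way over, the carry sank by 29 mm and tilted about 2°. I corrected this before threading.

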